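# Tamp the cooling pebbles level in the bead bath

## Task

Two of the metal cooling pebbles in the blue bin are heaped on top of the others: take the tamper from its slanted rest and press them down with its flat plate until all eight lie in one level layer on the bin's floor. Touch the pebbles only with the tamper, and keep every one in the bin. Then put the tamper back on the rest with its plate flat on the sloping board above the lip, and let go, leaving the two cartridges, the dropper bottle and the timer where they stand.

Things in the scene. Friction and masses are not known exactly. Their poses are not given: they have to be found in the camera images.
- bin_floor (a point): centre of the inner floor of the level, open blue bin, 19 mm above the table. Inside: 140 mm along this point's x, 120 mm along y, 55 mm deep; walls 5 mm, white rim 74 mm above the table. z up
- bath: the fixed bead bath: the blue bin on a white foot 164 x 142 mm; origin at the centre of its underside, x and y along its sides. It may stand left or right of the tamper rest
- rest: the fixed white tamper rest, foot 100 x 104 mm, upright frame, origin at the centre of its underside
- rest_board (a point): centre of the upper face of the rest's sloping board, 52 mm above the table; the board is 100 mm along this point's x (up the slope, ahead and to the left) by 100 mm along its y (across). z is the board's normal: always 35 degrees from vertical, leaning to the right and towards the robot. Along the board's low edge (x from -50 to -45 mm) a lip stands 14 mm high; elsewhere the board is open
- tamper: loose hand tamper, 0.24 to 0.39 kg: square steel plate 60 x 60 x 10 mm, steel neck 18 mm thick, then a black grip 26 x 26 mm square from 60 to 126 mm above the plate's underside, with an orange cap. Origin at the centre of the plate's underside, z up the grip, x and y along plate and grip sides. At the start its plate lies flat on the rest's board against the lip, so that it leans 35 degrees
- tamper_grip (a point): the middle of the tamper's grip, 93 mm from the underside of its plate, on its centre line; axes as the tamper's
- cartridge_orange_mid (a point): middle of the white test cartridge with an orange cap, 62 x 47 x 21 mm, loose on the table; leave alone
- cartridge_blue_mid (a point): middle of the white test cartridge with a blue cap, 62 x 47 x 21 mm, loose on the table; leave alone
- dropper_mid (a point): middle of the white dropper bottle with a blue band, 27 mm across, 84 mm high, loose, standing on the table; leave alone
- timer_mid (a point): middle of the white bench timer, 62 x 67 x 20 mm, loose on the table; leave alone
- pebble_1: loose metal cooling pebble, a chamfered disc 31 mm across and 26 mm thick, 45 g, origin at its centre: 13 mm above the bin's floor when it lies flat, 30 mm or more when on top of others. A press of about 5 to 20 N spreads the ones below, at the start in the bottom layer of the heap
- pebble_2: another pebble like pebble_1, at the start in the bottom layer of the heap
- pebble_3: another pebble like pebble_1, at the start in the bottom layer of the heap
- pebble_4: another pebble like pebble_1, at the start in the bottom layer of the heap
- pebble_5: another pebble like pebble_1, at the start in the bottom layer of the heap
- pebble_6: another pebble like pebble_1, at the start in the bottom layer of the heap
- pebble_7: another pebble like pebble_1, at the start lying on top of the bottom layer
- pebble_8: another pebble like pebble_1, at the start lying on top of the bottom layer

How it is judged (in metres and radians):
On the way, in this order (a step that is already met when the one before it is completed fails the run):
1. the tamper is lifted clear of its rest (z of tamper in the frame of rest_board above 0.03 m), for 0.1 s.
2. with the tamper's plate in or just over the bin, all eight pebbles lie in one layer on the bin's floor (z of pebble_1 in the frame of bin_floor between 0.005 and 0.021 m and x of pebble_1 in the frame of bin_floor between -0.07 and 0.07 m and y of pebble_1 in the frame of bin_floor between -0.06 and 0.06 m and z of pebble_2 in the frame of bin_floor between 0.005 and 0.021 m and x of pebble_2 in the frame of bin_floor between -0.07 and 0.07 m and y of pebble_2 in the frame of bin_floor between -0.06 and 0.06 m and z of pebble_3 in the frame of bin_floor between 0.005 and 0.021 m and x of pebble_3 in the frame of bin_floor between -0.07 and 0.07 m and y of pebble_3 in the frame of bin_floor between -0.06 and 0.06 m and z of pebble_4 in the frame of bin_floor between 0.005 and 0.021 m and x of pebble_4 in the frame of bin_floor between -0.07 and 0.07 m and y of pebble_4 in the frame of bin_floor between -0.06 and 0.06 m and z of pebble_5 in the frame of bin_floor between 0.005 and 0.021 m and x of pebble_5 in the frame of bin_floor between -0.07 and 0.07 m and y of pebble_5 in the frame of bin_floor between -0.06 and 0.06 m and z of pebble_6 in the frame of bin_floor between 0.005 and 0.021 m and x of pebble_6 in the frame of bin_floor between -0.07 and 0.07 m and y of pebble_6 in the frame of bin_floor between -0.06 and 0.06 m and z of pebble_7 in the frame of bin_floor between 0.005 and 0.021 m and x of pebble_7 in the frame of bin_floor between -0.07 and 0.07 m and y of pebble_7 in the frame of bin_floor between -0.06 and 0.06 m and z of pebble_8 in the frame of bin_floor between 0.005 and 0.021 m and x of pebble_8 in the frame of bin_floor between -0.07 and 0.07 m and y of pebble_8 in the frame of bin_floor between -0.06 and 0.06 m and x of tamper in the frame of bin_floor between -0.07 and 0.07 m and y of tamper in the frame of bin_floor between -0.06 and 0.06 m and z of tamper in the frame of bin_floor below 0.12 m), for 0.1 s.
At the end, for the whole second after the job is handed in: every pebble is in the bin with its centre less than 21 mm above the bin's floor (none on top of another), and the tamper is back on the rest, its plate flat on the sloping board (within 8 mm and 7 degrees), released and at rest (z of pebble_1 in the frame of bin_floor between 0.005 and 0.021 m and x of pebble_1 in the frame of bin_floor between -0.07 and 0.07 m and y of pebble_1 in the frame of bin_floor between -0.06 and 0.06 m and z of pebble_2 in the frame of bin_floor between 0.005 and 0.021 m and x of pebble_2 in the frame of bin_floor between -0.07 and 0.07 m and y of pebble_2 in the frame of bin_floor between -0.06 and 0.06 m and z of pebble_3 in the frame of bin_floor between 0.005 and 0.021 m and x of pebble_3 in the frame of bin_floor between -0.07 and 0.07 m and y of pebble_3 in the frame of bin_floor between -0.06 and 0.06 m and z of pebble_4 in the frame of bin_floor between 0.005 and 0.021 m and x of pebble_4 in the frame of bin_floor between -0.07 and 0.07 m and y of pebble_4 in the frame of bin_floor between -0.06 and 0.06 m and z of pebble_5 in the frame of bin_floor between 0.005 and 0.021 m and x of pebble_5 in the frame of bin_floor between -0.07 and 0.07 m and y of pebble_5 in the frame of bin_floor between -0.06 and 0.06 m and z of pebble_6 in the frame of bin_floor between 0.005 and 0.021 m and x of pebble_6 in the frame of bin_floor between -0.07 and 0.07 m and y of pebble_6 in the frame of bin_floor between -0.06 and 0.06 m and z of pebble_7 in the frame of bin_floor between 0.005 and 0.021 m and x of pebble_7 in the frame of bin_floor between -0.07 and 0.07 m and y of pebble_7 in the frame of bin_floor between -0.06 and 0.06 m and z of pebble_8 in the frame of bin_floor between 0.005 and 0.021 m and x of pebble_8 in the frame of bin_floor between -0.07 and 0.07 m and y of pebble_8 in the frame of bin_floor between -0.06 and 0.06 m and x of tamper in the frame of rest_board between -0.04 and 0.04 m and y of tamper in the frame of rest_board between -0.045 and 0.045 m and z of tamper in the frame of rest_board between -0.005 and 0.008 m and angle between the z axis of tamper and the z axis of rest_board, either way round below 0.12 rad and linear speed of tamper below 0.02 m/s); the robot touches nothing.
It fails at once if the gripper's fingers touch a pebble (contact force between the fingers and pebble_1 above 0.5 N or contact force between the fingers and pebble_2 above 0.5 N or contact force between the fingers and pebble_3 above 0.5 N or contact force between the fingers and pebble_4 above 0.5 N or contact force between the fingers and pebble_5 above 0.5 N or contact force between the fingers and pebble_6 above 0.5 N or contact force between the fingers and pebble_7 above 0.5 N or contact force between the fingers and pebble_8 above 0.5 N).
It fails at once if a cartridge, the dropper bottle or the timer is pushed more than 25 mm away (distance of any of cartridge_orange_mid, cartridge_blue_mid, dropper_mid, timer_mid from where it was at the start of the episode above 0.025 m).
It also fails if it takes over 51 s, if anything falls off the work surface, if the arm or the gripper's body presses on something with over 40 N, if the wrist force passes 120 N, or if a joint passes its speed limit or range.

## Robot

A 6-joint arm with a two-finger parallel gripper is mounted at the origin on a cart in front of the work surface, level with it; the furniture and walls round the work are solid. World frame = base frame: x ahead of the robot, y to its left, z up, the work surface at z = 0. Lengths are in m, angles in degrees, forces in N, time in s.
With the tool pointing down it reaches from about 0.35 to 0.875 m from the base axis. Payload 4.2 kg.
Tool frame: the origin (TCP) lies at the centre of the arm's flange, where the gripper is bolted on; the fingertips stand 182 mm ahead of it and the grasp point (between the pads) lies 164 mm ahead of it (r.nose_length is the distance from the TCP to the fingertips, in m); z points along the fingers, y is the line along which they close (so a half turn about z gives the same grasp; the last joint's range is limited). The gripper opens to 87 mm and grips with 3 to 60 N. Pads are 19 mm wide; open, the fingers measure 117 mm over their backs; the gripper's body (75 mm by 190 mm) begins 51 mm behind the grasp point.
Start: joints at [-60.928, 22.042, 0.453, 0, -68.411, -14.817], TCP at [0.154, -0.606, 0.405] pointing down, gripper open.
Joint ranges: [-179.83, 179.83], [-69.29, 118.12], [-61.27, 80.66], [-181.25, 117.63], [-171.15, -9.14], [-177.46, 177.46]. Speed limits (degrees/s): [159.86, 159.86, 180, 180, 180, 180].

## Interface

Orientations are given as a 3x3 rotation matrix whose columns are the frame's x, y, z axes.
In Python, from station import r, vision gives the robot as it stands. The module is installed in compiled form; this text tells all that it offers.
- The arm moves only by the shell command python3 -m creep 'ROWS'. ROWS is JSON, a list of rows, each a list of 7 numbers: the opening, from -1 (shut) to 1 (fully open), then the shift along the tool's x, y, z in mm, then the turn, a rotation vector about the tool's x, y, z in degrees. A call has 1 to 8 rows; each row is the pose to reach, as a shift and turn from the pose commanded when the call began, along the tool's axes at that moment; what a row does not reach only later rows make up. A row lasts 1/12 s, in which the tool goes at most 41.7 mm and 7.16 degrees, less where a joint would pass 70% of its speed; a pose out of reach is approached as far as the arm can. A call with a gripper value outside its range is refused whole. The fingers move at their own pace and stop on an object; the grip force is fixed at half the most. Time passes only in rows, so rows that repeat a pose let the fingers close. It gives the time, the measured TCP pose, the force, the opening and the grip force at its end, in the units of the state.
- r.sense(): the state, without advancing time (a new reading comes with each control period).
- vision.capture(name): name is "side" or "top" or "wrist"; returns (picture, depth): 384x512x3 uint8, red, green, blue; 384x512 float32, m along the optical axis (not along the pixel's ray), 0 where there is no reading.
- vision.camera_model(name): a dict with "vertical_fov" (degrees; the focal length in pixels is half the picture's height over the tangent of half this angle, whatever the lens; pixels are square), "cx", "cy" (the principal point, pixels), "distortion" ([k1, k2, p1, p2, k3] as OpenCV has them; the pictures are not rectified), "extrinsics" (4x4, takes a point from camera to world coordinates); the wrist camera has in their place "mount" (4x4, takes a point from camera to tool coordinates, whose origin is the TCP and whose axes are the flange's). Camera axes: x right, y down, z forward; pixel columns grow to the right and rows downward; lengths in m; the calibration is good to about 2 mm. A picture is of the moment at which its call begins: read the wrist's pose just before it. camera_model takes no time and is no camera call.
- r.finish_job(): hands the job in; it is judged then, once.
Trained networks look in the newest picture that a camera, given by its name, has taken for a name from the list of things; names that differ only in an ending like _2 or _b are one class to them, and where a whole thing is asked for, a point or a joint stands for the part that bears it (a point fixed in the world has none). Each returns a list of dicts, best first, with "conf" (0 to 1); they miss things now and then, are a little off and sometimes report something else, mostly with a low value. They report only what shows in the picture. A call takes as long as a camera call.
- vision.find_in(camera, thing): "uv" ([column, row] in pixels, amid what is visible of it).
- vision.cut_out(camera, thing): "region" (384x512 bool, what is visible of it) and "uv" ([column, row] in pixels, amid what is visible of it).
The state is a dict: "time_s": time; "joints": joint angles; "joint_velocities": joint speeds; "effort": joint torques, N m; "tcp_pos": TCP position; "ee_rot": TCP orientation; "wrist_force": force on the tool from outside, world axes, zero at the start; "moment": the same for the moment, N m; "gripper_width": opening from 0.0 (shut) to 1.0 (fully open); "gripper_force": force on a finger pad.
Only numpy, scipy, OpenCV 4.12 (cv2) and the standard library are available. Lean on these libraries where they do the work, as an engineer would, in place of code of your own. Each camera call takes 0.05 s, during which the arm holds its last target. There are 200 camera calls.

## Working session

There is one attempt and no reset: what is moved stays moved. The work goes in short steps, Python scripts to look and compute and a shell command to move; the robot and the scene stay as the last step left them, time stands still between calls to the robot, and variables do not carry over. Pictures are saved under pics/ and viewed, at most 10 in all, crops included, and the job is handed in when it is done.

```bash
mkdir -p pics; cat > h.py <<'E'
import numpy as np, cv2
from station import r, vision
def cam(name):
    m=vision.camera_model(name); f=192/np.tan(np.radians(m["vertical_fov"])/2)
    K=np.array([[f,0,m["cx"]],[0,f,m["cy"]],[0,0,1]]); D=np.array(m["distortion"],float)
    if "extrinsics" in m: T=np.array(m["extrinsics"])
    else:
        s=r.sense(); W=np.eye(4); W[:3,:3]=s["ee_rot"]; W[:3,3]=s["tcp_pos"]; T=W@np.array(m["mount"])
    return K,D,T
def cloud(name):
    K,D,T=cam(name); img,d=vision.capture(name)
    v,u=np.mgrid[:384,:512]; p=np.stack([u,v],-1).reshape(-1,1,2).astype(np.float64)
    n=cv2.undistortPoints(p,K,D).reshape(384,512,2)
    P=np.concatenate([n,np.ones((384,512,1))],-1)*d[...,None]
    P=P@T[:3,:3].T+T[:3,3]; P[d==0]=np.nan
    return img,P
E
python3 - <<'E'
from h import *
s=r.sense(); print(s["time_s"],s["tcp_pos"],s["gripper_width"]); print(np.round(s["ee_rot"],3))
for c in ["top","side"]:
    img,P=cloud(c); cv2.imwrite(f"pics/{c}0.png",img[...,::-1]); np.save(f"{c}0.npy",P)
    for t in ["tamper","tamper_grip","rest","bath","pebble_1","cartridge_orange_mid","cartridge_blue_mid","dropper_mid","timer_mid"]:
        for o in vision.cut_out(c,t)[:8]:
            if o["conf"]<.3: continue
            q=P[o["region"]]; q=q[~np.isnan(q[:,0])]
            print(c,t,round(o["conf"],2),np.round(o["uv"]),len(q),np.round(np.median(q,0),3) if len(q) else "",np.round(np.percentile(q,[2,98],axis=0),3).tolist() if len(q) else "")
E
```

```text
0.0 [ 0.15390852 -0.60554361  0.40364699] 1.005689695624777
[[-0.969 -0.246 -0.001]
 [-0.246  0.969  0.002]
 [ 0.     0.002 -1.   ]]
top tamper 0.65 [200. 227.] 4094 [ 0.541 -0.09   0.021] [[0.478, -0.17, 0.001], [0.638, -0.025, 0.076]]
top tamper 0.61 [310. 223.] 1016 [ 0.55  -0.332  0.068] [[0.522, -0.381, 0.038], [0.592, -0.291, 0.154]]
top tamper_grip 0.84 [311. 225.] 1111 [ 0.549 -0.334  0.068] [[0.517, -0.391, 0.001], [0.592, -0.29, 0.153]]
top rest 0.7 [291. 211.] 1570 [ 0.583 -0.291  0.054] [[0.516, -0.364, -0.0], [0.634, -0.249, 0.081]]
top bath 0.94 [197. 228.] 3968 [ 0.54  -0.089  0.021] [[0.478, -0.168, 0.013], [0.638, -0.025, 0.076]]
top pebble_1 0.7 [193. 209.] 171 [ 0.582 -0.084  0.064] [[0.569, -0.097, 0.046], [0.597, -0.069, 0.069]]
top pebble_1 0.66 [187. 199.] 141 [ 0.602 -0.067  0.044] [[0.588, -0.082, 0.018], [0.615, -0.051, 0.059]]
top pebble_1 0.56 [183. 217.] 136 [ 0.567 -0.064  0.043] [[0.554, -0.078, 0.019], [0.58, -0.05, 0.061]]
top pebble_1 0.47 [210. 206.] 173 [ 0.578 -0.117  0.064] [[0.563, -0.13, 0.043], [0.592, -0.102, 0.069]]
top pebble_1 0.46 [214. 2
[... 1654 characters left out ...]
-0.117, 0.036], [0.606, -0.099, 0.046]]
side pebble_1 0.4 [239. 179.] 50 [ 0.605 -0.08   0.043] [[0.594, -0.097, 0.019], [0.617, -0.062, 0.051]]
side cartridge_orange_mid 0.88 [291. 234.] 353 [ 0.717 -0.265  0.012] [[0.689, -0.284, 0.002], [0.748, -0.239, 0.023]]
side cartridge_blue_mid 0.82 [299. 255.] 421 [ 0.71  -0.353  0.012] [[0.682, -0.37, 0.0], [0.743, -0.327, 0.022]]
side dropper_mid 0.76 [281. 206.] 211 [ 0.702 -0.192  0.041] [[0.69, -0.198, 0.004], [0.714, -0.183, 0.08]]
side timer_mid 0.75 [295. 189.] 374 [ 0.757 -0.115  0.017] [[0.729, -0.14, 0.003], [0.784, -0.076, 0.021]]
side timer_mid 0.66 [281. 206.] 176 [ 0.701 -0.192  0.043] [[0.691, -0.198, 0.007], [0.712, -0.183, 0.076]]
```

```bash
python3 - <<'E'
from h import *
P=np.load("top0.npy"); Q=np.load("side0.npy")
im=cv2.imread("pics/top0.png"); crop=cv2.resize(im[110:280,140:370],None,fx=3.4,fy=3.4,interpolation=cv2.INTER_CUBIC); cv2.imwrite("pics/top0c.png",crop)
rng=np.random.default_rng(0)
for n,A in (("top",P),("side",Q)):
    q=A.reshape(-1,3); q=q[~np.isnan(q[:,0])]
    q=q[(q[:,0]>.48)&(q[:,0]<.66)&(q[:,1]>-.42)&(q[:,1]<-.22)&(q[:,2]>.015)]
    best=(0,)
    for _ in range(4000):
        a,b,c=q[rng.choice(len(q),3,False)]; m=np.cross(b-a,c-a); l=np.linalg.norm(m)
        if l<1e-6: continue
        m/=l; m*=np.sign(m[2])
        if abs(m[2]-.819)>.06: continue
        k=np.abs((q-a)@m)<.0025
        if k.sum()>best[0]: best=(k.sum(),k)
    k=q[best[1]]; c=k.mean(0); m=np.linalg.svd(k-c)[2][2]; m*=np.sign(m[2])
    az=np.arctan2(m[1],m[0]); print(n,len(k),m,"tilt",np.degrees(np.arccos(m[2])),"az",np.degrees(az))
    z=np.array([np.sin(np.radians(35))*np.cos(az),np.sin(np.radians(35))*np.sin(az),np.cos(np.radians(35))])
    y=np.cross(z,[-np.cos(az),-np.sin(az),0]);y/=np.linalg.norm(y); x=np.cross(y,z)
    R=np.c_[x,y,z]; 
    L=(k-c)@R; print("c",c,"ext",np.percentile(L,[1,99],axis=0))
    # board centre: plane point with z=.052 ; y from extents
    L=(q-c)@R
    # protruding grip: local z> .06
    g=L[L[:,2]>.055]; print("grip",len(g),np.percentile(g,[2,50,98],axis=0).round(4).tolist())
    pl=L[(L[:,2]>.006)&(L[:,2]<.014)]; print("plate",len(pl),np.percentile(pl,[2,50,98],axis=0).round(4).tolist())
    print(np.round(R,3).tolist())
    np.savez(n+"fit.npz",c=c,R=R,q=q)
E
```

```text
top 952 [-0.2900332  -0.49286806  0.8203425 ] tilt 34.8809059835411 az -120.47511439674199
c [ 0.58032707 -0.29781841  0.06115805] ext [[-0.06110715 -0.04753034 -0.00231708]
 [ 0.03552898  0.05052432  0.00246099]]
grip 436 [[-0.0385, -0.0076, 0.0628], [-0.018, 0.0055, 0.1048], [-0.015, 0.0175, 0.1289]]
plate 561 [[-0.0638, -0.0388, 0.0067], [-0.028, 0.006, 0.0098], [0.0007, 0.0421, 0.0136]]
[[0.415, -0.862, -0.291], [0.706, 0.507, -0.494], [0.574, 0.0, 0.819]]
side 747 [-0.28640955 -0.49960926  0.81753297] tilt 35.161408526577574 az -119.82422876069802
c [ 0.58640004 -0.30313672  0.0605566 ] ext [[-0.05932501 -0.04064179 -0.00234942]
 [ 0.03435926  0.05772298  0.00240746]]
grip 269 [[-0.0426, -0.0003, 0.0621], [-0.0315, 0.0051, 0.1214], [-0.017, 0.0234, 0.13]]
plate 468 [[-0.0645, -0.0225, 0.0065], [-0.043, 0.002, 0.01], [-0.0007, 0.042, 0.0136]]
[[0.407, -0.868, -0.285], [0.711, 0.497, -0.498], [0.574, 0.0, 0.819]]
```

View pics/top0c.png

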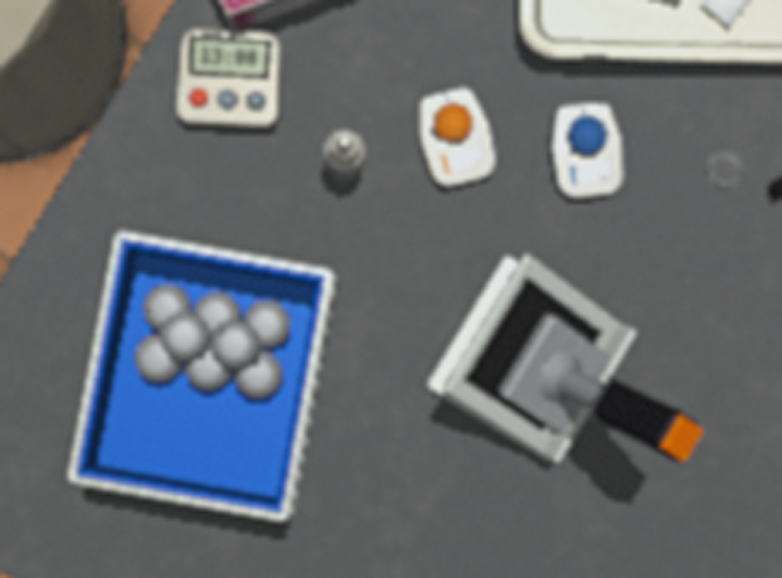

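```bash
cat >> h.py <<'E'
from scipy.spatial.transform import Rotation as Ro
az=np.radians(-120.15); s35,c35=np.sin(np.radians(35)),np.cos(np.radians(35))
bz=np.array([s35*np.cos(az),s35*np.sin(az),c35]); by=np.array([np.sin(az),-np.cos(az),0]); bx=np.cross(by,bz)
RB=np.c_[bx,by,bz]; PB=np.array([.5727,-.309,.052])
RT=np.c_[by,bx,-bz]   # tool on resting tamper
def tool_at_board(l): return PB+RB@np.array(l)+bz*.164   # TCP for grasp point at board coords l
def plan(p,R=None):
    s=r.sense(); R0=np.array(s["ee_rot"]); R=R0 if R is None else R
    print("t",round(s["time_s"],2),"shift",np.round(1000*R0.T@(np.array(p)-s["tcp_pos"]),1),"turn",np.round(Ro.from_matrix(R0.T@R).as_rotvec(degrees=True),2),
     "F",np.round(s["wrist_force"],1),"w",round(s["gripper_width"],3),"gf",round(s["gripper_force"],1))
E
python3 - <<'E'
from h import *
for n in ("top0","side0"):
    q=np.load(n+".npy").reshape(-1,3); k=(abs(q[:,2]-.074)<.004)&(abs(q[:,0]-.555)<.12)&(abs(q[:,1]+.1)<.1)
    k=q[k]; b=cv2.minAreaRect((k[:,:2]*1000).astype(np.float32)); print(n,len(k),b)
print(bx,by,bz)
print(tool_at_board([-.015,.0033,.183])); plan(tool_at_board([-.015,.0033,.183]),RT)
E
```

```text
top0 1144 ((558.5294189453125, -95.89633178710938), (138.96510314941406, 158.75341796875), 80.64649963378906)
side0 520 ((556.87060546875, -98.1559829711914), (141.81358337402344, 158.67013549804688), 80.50479888916016)
[0.41143184 0.70833178 0.57357644] [-0.86471344  0.50226553  0.        ] [-0.28808767 -0.49597925  0.81915204]
[ 0.46370854 -0.4900723   0.32764211]
t 1.0 shift [-328.7   35.8   77.1] turn [-33.21 -13.55  42.99] F [-0.   0.7  0.2] w 0.998 gf 0.0
```

```bash
python3 -m creep '[[1,-82,9,10,-4.1,-1.7,5.4],[1,-123,13,20,-8.3,-3.4,10.7],[1,-164,18,30,-12.4,-5.1,16.1],[1,-205,22,40,-16.6,-6.8,21.5],[1,-246,27,50,-20.7,-8.5,26.9],[1,-287,31,60,-24.9,-10.2,32.2],[1,-328.7,35.8,77,-29.1,-11.9,37.6],[1,-328.7,35.8,77,-33.2,-13.5,43]]'
python3 - <<'E'
from h import *
plan(tool_at_board([-.015,.0033,.183]),RT)
print(r.sense()["joints"])
E
```

```text
time_s: 1.67
tcp_pos: [0.4597, -0.4915, 0.3297]
ee_rot: [[-0.863, 0.414, 0.29], [0.506, 0.705, 0.498], [0.002, 0.576, -0.818]]
wrist_force: [-0.4, -0.9, -0.9]
gripper_width: 0.999
gripper_force: 0.0
t 1.67 shift [-2.7  1.5  3.6] turn [ 0.16  0.04 -0.25] F [-0.4 -0.9 -0.9] w 0.999 gf 0.0
[-41.68793591  32.64747439  16.44002451 -34.63736323 -83.20940933
 -71.58536011]
```

```bash
python3 -m creep '[[0.3,0,0,0,0,0,0],[0.3,0,0,0,0,0,0],[0.3,0,0,0,0,0,0]]' | head -2
python3 - <<'E'
from h import *
img,P=cloud("wrist"); cv2.imwrite("pics/w1.png",img[...,::-1])
L=(P.reshape(-1,3)-PB)@RB; L=L[~np.isnan(L[:,0])]
def st(n,k): print(n,len(k),np.percentile(k,[2,25,50,75,98],axis=0).round(4).tolist() if len(k)>5 else "")
n=(abs(L[:,0])<.06)&(abs(L[:,1])<.06)
st("cap",L[n&(L[:,2]>.1)&(L[:,2]<.15)]); st("plate",L[n&(abs(L[:,2]-.01)<.003)&(L[:,0]>-.044)]);st("board",L[n&(abs(L[:,2])<.004)])
plan(tool_at_board([-.015,.0033,.093]),RT)
E
```

```text
time_s: 1.92
tcp_pos: [0.4577, -0.4925, 0.3297]
cap 1168 [[-0.0263, -0.0061, 0.1028], [-0.02, 0.001, 0.1238], [-0.0138, 0.0083, 0.1281], [-0.008, 0.0145, 0.1288], [-0.0019, 0.0167, 0.1298]]
plate 1511 [[-0.0432, -0.0238, 0.0081], [-0.0348, -0.0012, 0.01], [-0.0174, 0.0158, 0.0106], [0.0064, 0.0251, 0.0111], [0.0152, 0.033, 0.0124]]
board 3200 [[-0.0424, -0.0475, -0.0011], [0.0063, -0.0224, 0.0004], [0.0256, 0.0149, 0.0009], [0.038, 0.0381, 0.0015], [0.0494, 0.0487, 0.0027]]
t 1.97 shift [-4.4  3.3 95.3] turn [-0.1  -0.03 -0.01] F [-0.3 -0.3 -0.1] w 0.815 gf 0.0
```

View pics/w1.png

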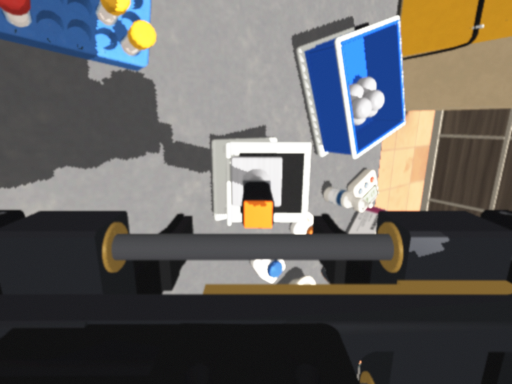

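```bash
python3 -m creep '[[0.3,-3,3.8,10,0,0,0],[0.3,-3,3.8,25,0,0,0],[0.3,-3,3.8,40,0,0,0],[0.3,-3,3.8,60,0,0,0],[0.3,-3,3.8,78,0,0,0],[0.3,-3,3.8,90,0,0,0],[0.3,-3,3.8,95,0,0,0],[0.3,-3,3.8,95,0,0,0]]' 
python3 -c "
from h import *
plan(tool_at_board([-.0145,.0048,.093]),RT)"
```

```text
time_s: 2.63
tcp_pos: [0.489, -0.4436, 0.2533]
ee_rot: [[-0.865, 0.412, 0.286], [0.502, 0.708, 0.497], [0.003, 0.573, -0.819]]
wrist_force: [-0.6, 0.7, -0.7]
gripper_width: 0.653
gripper_force: 0.0
t 2.63 shift [ 0.  -0.2 -1.2] turn [-0.02 -0.13 -0.06] F [-0.6  0.7 -0.7] w 0.653 gf 0.0
```

```bash
python3 -m creep '[[-1,0,0,0,0,0,0],[-1,0,0,0,0,0,0],[-1,0,0,0,0,0,0],[-1,0,0,0,0,0,0],[-1,0,0,0,0,0,0],[-1,0,0,0,0,0,0],[-1,0,0,0,0,0,0],[-1,0,0,0,0,0,0]]' 
python3 -c "
from h import *
plan(tool_at_board([-.0145,.0048,.093]),RT)"
```

```text
time_s: 3.3
tcp_pos: [0.489, -0.4443, 0.2545]
ee_rot: [[-0.865, 0.412, 0.288], [0.502, 0.709, 0.496], [0.0, 0.573, -0.82]]
wrist_force: [-0.1, -1.2, 1.8]
gripper_width: 0.294
gripper_force: 30.0
t 3.3 shift [ 0.4 -0.4  0.1] turn [-0.04 -0.01 -0.01] F [-0.1 -1.2  1.8] w 0.294 gf 30.0
```

```bash
python3 -m creep '[[-1,0,0,-5,0,0,0],[-1,0,0,-15,0,0,0],[-1,0,0,-35,0,0,0],[-1,0,0,-60,0,0,0],[-1,0,0,-85,0,0,0],[-1,0,0,-100,0,0,0],[-1,0,0,-100,0,0,0]]' 
cat >> h.py <<'E'
def down(deg):
    a=np.radians(deg); y=np.array([np.cos(a),np.sin(a),0]); z=np.array([0,0,-1.]); return np.c_[np.cross(y,z),y,z]
E
python3 -c "
from h import *
plan([.58,-.1,.375],down(80.6))"
```

```text
time_s: 3.88
tcp_pos: [0.4593, -0.496, 0.3399]
ee_rot: [[-0.864, 0.411, 0.291], [0.504, 0.711, 0.49], [-0.005, 0.57, -0.822]]
wrist_force: [1.1, -0.8, -2.7]
gripper_width: 0.295
gripper_force: 30.0
t 3.88 shift [ 95.1 351.3 200.4] turn [ 34.31   6.63 -20.12] F [ 1.1 -0.8 -2.7] w 0.295 gf 30.0
```

```bash
python3 -m creep '[[-1,6,22,12,2.1,0.4,-1.2],[-1,14,53,30,5.1,1,-3],[-1,23,84,48,8.2,1.6,-4.8],[-1,32,119,68,11.6,2.2,-6.8],[-1,41,154,88,15,2.9,-8.8],[-1,50,186,106,18,3.5,-10.6],[-1,59,218,124,21,4.1,-12.4],[-1,68,249,142,24.3,4.7,-14.3]]' 
python3 -c "
from h import *
plan([.58,-.1,.375],down(80.6))"
```

```text
time_s: 4.55
tcp_pos: [0.5447, -0.2101, 0.3616]
ee_rot: [[-0.965, 0.254, 0.063], [0.261, 0.951, 0.168], [-0.017, 0.179, -0.984]]
wrist_force: [-0.2, 0.8, -4.2]
gripper_width: 0.297
gripper_force: 30.0
t 4.55 shift [ -5.5 116.    7.5] turn [10.24  1.5  -5.63] F [-0.2  0.8 -4.2] w 0.297 gf 30.0
```

```bash
python3 -m creep '[[-1,-2,35,2,3,0.5,-1.7],[-1,-3,65,4,6,0.9,-3.2],[-1,-4,90,6,8.5,1.3,-4.7],[-1,-5,108,7,10.2,1.5,-5.6],[-1,-5.5,116,7.5,10.2,1.5,-5.6],[-1,-5.5,116,7.5,10.2,1.5,-5.6],[-1,-5.5,116,7.5,10.2,1.5,-5.6]]' 
python3 - <<'E'
from h import *
plan([.58,-.1,.375],down(80.6))
bc=np.array([.558,-.097,.019]); a=np.radians(-9.4); RBIN=np.array([[np.cos(a),-np.sin(a),0],[np.sin(a),np.cos(a),0],[0,0,1]])
for c in ("top","side"):
    img,P=cloud(c); cv2.imwrite(f"pics/{c}2.png",img[...,::-1])
    L=(P.reshape(-1,3)-bc)@RBIN; L=L[~np.isnan(L[:,0])]
    n=(abs(L[:,0])<.12)&(abs(L[:,1])<.1); k=L[n&(L[:,2]>.08)&(L[:,2]<.14)]
    for z in np.arange(.06,.24,.01):
        k=L[n&(L[:,2]>z)&(L[:,2]<z+.01)]
        if len(k)>5: print(c,round(z,3),len(k),np.percentile(k[:,:2],[2,98],axis=0).round(3).tolist())
E
```

```text
time_s: 5.13
tcp_pos: [0.58, -0.1026, 0.3754]
ee_rot: [[-0.986, 0.166, 0.001], [0.166, 0.986, 0.003], [-0.001, 0.003, -1.0]]
wrist_force: [-0.1, -1.5, -3.4]
gripper_width: 0.292
gripper_force: 30.0
t 5.13 shift [0.5 2.6 0.4] turn [ 0.17  0.04 -0.15] F [-0.1 -1.5 -3.4] w 0.292 gf 30.0
side 0.1 244 [[-0.006, -0.034], [0.053, 0.025]]
side 0.11 103 [[0.001, -0.03], [0.048, 0.021]]
side 0.12 26 [[0.015, -0.015], [0.031, -0.005]]
side 0.13 21 [[0.015, -0.012], [0.031, -0.004]]
side 0.14 24 [[0.016, -0.014], [0.031, -0.004]]
side 0.15 15 [[0.016, -0.013], [0.032, -0.007]]
side 0.16 29 [[0.012, -0.02], [0.036, -0.003]]
side 0.17 24 [[0.012, -0.025], [0.036, -0.002]]
side 0.18 36 [[0.012, -0.027], [0.036, -0.002]]
side 0.19 32 [[0.012, -0.027], [0.033, -0.019]]
```

```bash
python3 -m creep '[[-1,1.5,4.5,10,0,0,0],[-1,1.5,4.5,25,0,0,0],[-1,1.5,4.5,38,0,0,0],[-1,1.5,4.5,44,0,0,0],[-1,1.5,4.5,46,0,0,0],[-1,1.5,4.5,48,0,0,0],[-1,1.5,4.5,50,0,0,0],[-1,1.5,4.5,52,0,0,0]]' | egrep 'pos|force'
python3 -m creep '[[-1,0,0,1.5,0,0,0],[-1,0,0,3,0,0,0],[-1,0,0,4.5,0,0,0],[-1,0,0,6,0,0,0]]' | egrep 'pos|force'
```

```text
tcp_pos: [0.58, -0.0981, 0.3247]
wrist_force: [-0.3, -0.8, -3.9]
gripper_force: 30.0
tcp_pos: [0.5802, -0.0976, 0.3228]
wrist_force: [-6.1, 3.8, 20.3]
gripper_force: 30.0
```

```bash
python3 -m creep '[[-1,0,0,1,0,0,0],[-1,0,0,2,0,0,0],[-1,0,0,3,0,0,0],[-1,0,0,4,0,0,0]]' | egrep 'pos|force'
python3 -m creep '[[-1,0,0,1,0,0,0],[-1,0,0,2,0,0,0],[-1,0,0,3,0,0,0],[-1,0,0,4,0,0,0]]' | egrep 'pos|force|ee'
```

```text
tcp_pos: [0.5815, -0.0978, 0.3222]
wrist_force: [-6.1, 2.6, 26.8]
gripper_force: 30.0
tcp_pos: [0.5831, -0.0979, 0.3211]
ee_rot: [[-0.987, 0.161, 0.022], [0.161, 0.987, -0.002], [-0.022, 0.001, -1.0]]
wrist_force: [-3.8, 2.5, 33.2]
gripper_force: 30.0
```

```bash
python3 - <<'E'
from h import *
for i,c in enumerate(("side","top")):
    img,P=cloud(c); crop=img[130:280,140:320,::-1]; crop=cv2.resize(crop,None,fx=2.2,fy=2.2,interpolation=cv2.INTER_CUBIC)
    A=crop if i==0 else np.hstack([A,crop])
cv2.imwrite("pics/s3.png",A); print(r.sense()["wrist_force"],r.sense()["tcp_pos"],r.sense()["moment"])
E
```

```text
[-4.62118021  1.15043481 30.45897795] [ 0.58312277 -0.09796175  0.32104506] [0.65587927 1.46704872 0.04028956]
```

View pics/s3.png

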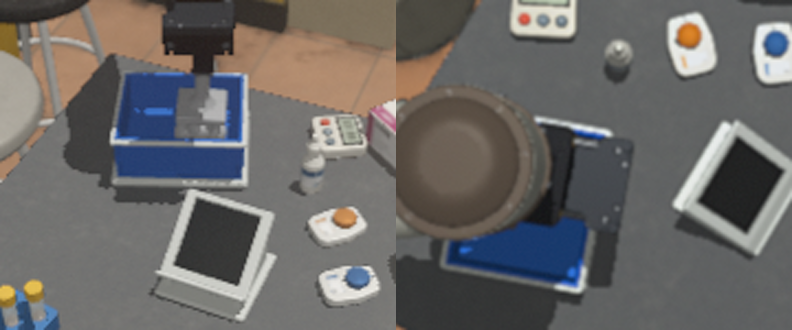

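```bash
python3 -m creep '[[-1,2,0,0,0,0,0],[-1,4,0,0,0,0,0],[-1,6,0,0,0,0,0],[-1,8,0,0,0,0,0]]' | egrep 'pos|force'
python3 -m creep '[[-1,2,0,0,0,0,0],[-1,4,0,0,0,0,0],[-1,6,0,0,0,0,0],[-1,8,0,0,0,0,0]]' | egrep 'pos|force|ee'
```

```text
tcp_pos: [0.5783, -0.0971, 0.321]
wrist_force: [7.1, -4.0, 19.5]
gripper_force: 30.0
tcp_pos: [0.5702, -0.0955, 0.3198]
ee_rot: [[-0.986, 0.161, 0.033], [0.161, 0.987, -0.002], [-0.033, 0.004, -0.999]]
wrist_force: [6.3, -0.8, 16.2]
gripper_force: 30.0
```

```bash
python3 -m creep '[[-1,0,0,2,0,0,0],[-1,0,0,4,0,0,0],[-1,0,0,6,0,0,0],[-1,0,0,8,0,0,0]]' | egrep 'pos|force'
python3 -m creep '[[-1,-3,0,0,0,0,0],[-1,-6,0,0,0,0,0],[-1,-9,0,0,0,0,0],[-1,-9,0,0,0,0,0]]' | egrep 'pos|force|ee'
```

```text
tcp_pos: [0.5708, -0.0953, 0.3181]
wrist_force: [-3.5, 1.6, 48.1]
gripper_force: 30.0
tcp_pos: [0.5781, -0.0967, 0.3159]
ee_rot: [[-0.987, 0.16, 0.029], [0.16, 0.987, -0.002], [-0.029, 0.002, -1.0]]
wrist_force: [-4.1, 3.0, 39.1]
gripper_force: 30.0
```

```bash
python3 -m creep '[[-1,0,0,-20,0,0,0],[-1,0,0,-50,0,0,0],[-1,0,0,-80,0,0,0],[-1,30,0,-85,0,0,0],[-1,70,0,-85,0,0,0],[-1,110,0,-85,0,0,0],[-1,130,0,-85,0,0,0],[-1,130,0,-85,0,0,0]]' | egrep 'time|pos|force|ee'
cat >> h.py <<'E'
bc=np.array([.558,-.097,.019]); _a=np.radians(-9.4); RBIN=np.array([[np.cos(_a),-np.sin(_a),0],[np.sin(_a),np.cos(_a),0],[0,0,1]])
def look(name,cams=("top","side"),show=True):
    for c in cams:
        img,P=cloud(c); vis=[]
        L=(P-bc)@RBIN
        for o in vision.cut_out(c,"pebble_1"):
            q=L[o["region"]]; q=q[~np.isnan(q[:,0])]
            if o["conf"]>.15 and 15<len(q)<600:
                m=np.median(q,0); 
                if abs(m[0])<.075 and abs(m[1])<.065: print(c,round(o["conf"],2),np.round(o["uv"]).astype(int),len(q),"med",np.round(m*1000).astype(int),"ztop",round(1000*np.percentile(q[:,2],90)))
        n=(abs(L[...,0])<.066)&(abs(L[...,1])<.056)
        h=np.nan_to_num(L[...,2])*n
        print(c,"px above 30mm",int(((h>.030)&(h<.06)).sum()))
        ys,xs=np.where(n&(L[...,2]<.06)); 
        y0,y1,x0,x1=ys.min()-15,ys.max()+15,xs.min()-15,xs.max()+15
        cv2.imwrite(f"pics/{name}_{c}.png",cv2.resize(img[y0:y1,x0:x1,::-1],None,fx=4,fy=4,interpolation=cv2.INTER_CUBIC)); print("crop origin",x0,y0,"x4")
E
python3 -c "
from h import *
look('a')"
```

```text
time_s: 9.0
tcp_pos: [0.4399, -0.0753, 0.3869]
ee_rot: [[-0.986, 0.166, 0.001], [0.166, 0.986, 0.003], [-0.0, 0.003, -1.0]]
wrist_force: [-0.2, 0.9, -3.9]
gripper_force: 30.0
top 0.72 [215 203] 142 med [ 41 -34  25] ztop 28
top 0.64 [194 209] 149 med [23 18 43] ztop 46
top 0.52 [186 199] 99 med [41 36 26] ztop 28
top 0.45 [216 222] 134 med [  6 -34  25] ztop 27
top 0.42 [211 208] 157 med [ 23 -16  43] ztop 46
top px above 30mm 330
crop origin 156 172 x4
side 0.6 [229 182] 73 med [21 10 42] ztop 45
side 0.59 [222 191] 45 med [ 0 -8 24] ztop 27
side 0.56 [238 187] 45 med [46 -5 24] ztop 27
side 0.54 [223 182] 37 med [-2 26 24] ztop 27
side 0.47 [239 178] 47 med [44 28 24] ztop 28
side px above 30mm 189
crop origin 184 149 x4
```

```bash
python3 - <<'E'
from h import *
K,D,T=cam("wrist")
for c in ("side","wrist"):
    img,P=cloud(c); L=P.reshape(-1,3); L=L[~np.isnan(L[:,0])]
    s=r.sense(); L=(L-s["tcp_pos"])@np.array(s["ee_rot"])
    n=(abs(L[:,0])<.05)&(abs(L[:,1])<.05)
    for lo,hi in ((.12,.175),(.2,.225),(.235,.242),(.242,.247),(.247,.252),(.252,.257),(.257,.262)):
        k=L[n&(L[:,2]>lo)&(L[:,2]<hi)]
        if len(k)>4: print(c,lo,len(k),np.percentile(k,[2,50,98],axis=0).round(4).tolist())
plan(s["tcp_pos"])
E
```

```text
side 0.12 78 [[-0.0139, -0.0246, 0.1545], [-0.0031, -0.0213, 0.1651], [0.0098, -0.0044, 0.1746]]
side 0.2 60 [[-0.0089, -0.0113, 0.2006], [-0.0014, -0.0068, 0.2117], [0.008, -0.0003, 0.2236]]
side 0.235 143 [[-0.0234, -0.0311, 0.2362], [0.0087, -0.0085, 0.2409], [0.0291, 0.0249, 0.242]]
side 0.242 159 [[-0.0289, -0.0311, 0.2421], [-0.012, -0.0133, 0.2435], [0.0292, 0.0275, 0.2464]]
side 0.247 25 [[-0.028, -0.0314, 0.2474], [0.0016, -0.0292, 0.249], [0.028, -0.0063, 0.2507]]
wrist 0.12 3511 [[-0.0042, -0.02, 0.1221], [0.0081, 0.0001, 0.1318], [0.013, 0.02, 0.1735]]
wrist 0.2 157 [[0.0053, -0.0071, 0.2041], [0.0093, -0.0002, 0.2154], [0.0103, 0.0074, 0.2246]]
wrist 0.235 2335 [[-0.0078, -0.0278, 0.2356], [0.0173, 0.0006, 0.2409], [0.031, 0.0281, 0.2419]]
wrist 0.242 514 [[-0.01, -0.0296, 0.242], [0.0129, -0.0043, 0.2425], [0.0321, 0.0299, 0.246]]
t 9.3 shift [0. 0. 0.] turn [0. 0. 0.] F [-0.2 -0.2 -3.8] w 0.295 gf 30.0
```

View pics/a_top.png

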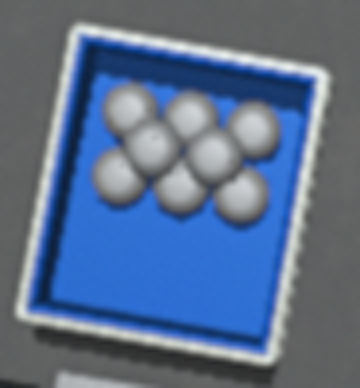

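```bash
cat >> h.py <<'E'
def press(pc,tilt,u=.2515):
    t=np.radians(tilt); p=bc+RBIN@(np.array(pc)/1000+u*np.array([np.sin(t),0,np.cos(t)]))
    plan(p,down(80.6)@Ro.from_euler('y',tilt,degrees=True).as_matrix())
E
python3 -c "
from h import *
press([28,0,90],25)"
```

```text
t 9.3 shift [-248.7   -2.5   50.6] turn [ 0.16 25.17 -0.13] F [-0.2 -0.2 -3.8] w 0.295 gf 30.0
```

```bash
python3 -m creep '[[-1,-25,0,3,0,2.5,0],[-1,-60,-1,8,0,6,0],[-1,-98,-1,14,0,10,0],[-1,-136,-1,20,0,14,0],[-1,-174,-2,28,0,18,0],[-1,-210,-2,38,0,22,0],[-1,-240,-2.5,47,0,25.2,0],[-1,-248.7,-2.5,50.6,0,25.2,0]]' | egrep 'time|pos|force|ee'
python3 -c "
from h import *
press([28,0,52],25);press([10,0,40],25)"
```

```text
time_s: 9.97
tcp_pos: [0.6941, -0.1201, 0.3301]
ee_rot: [[-0.891, 0.168, -0.421], [0.151, 0.986, 0.073], [0.428, 0.001, -0.904]]
wrist_force: [0.7, -0.7, -5.2]
gripper_force: 30.0
t 9.97 shift [-9.9  0.5 29.8] turn [ 0.18 -0.31 -0.19] F [ 0.7 -0.7 -5.2] w 0.297 gf 30.0
t 9.97 shift [ 1.3  0.4 48.3] turn [ 0.18 -0.31 -0.19] F [ 0.7 -0.7 -5.2] w 0.297 gf 30.0
```

```bash
python3 -m creep '[[-1,-5,0,12,0,0,0],[-1,-10,0.5,26,0,0,0],[-1,-8,0.5,31,0,0,0],[-1,-6,0.5,35,0,0,0],[-1,-4,0.5,39,0,0,0]]' | egrep 'time|pos|force'
python3 -m creep '[[-1,1.5,0,2.5,0,0,0],[-1,3,0,5,0,0,0],[-1,4.5,0,7.5,0,0,0],[-1,6,0,9,0,0,0]]' | egrep 'time|pos|force'
python3 -c "
from h import *
press([10,0,40],25)"
```

```text
time_s: 10.38
tcp_pos: [0.6773, -0.1164, 0.3006]
wrist_force: [2.3, -1.3, -0.8]
gripper_force: 30.0
time_s: 10.72
tcp_pos: [0.6674, -0.1145, 0.2948]
wrist_force: [1.8, -0.3, -3.0]
gripper_force: 30.0
t 10.72 shift [-8.4 -0.6  4.8] turn [ 0.2   0.01 -0.07] F [ 1.8 -0.3 -3. ] w 0.297 gf 30.0
```

```bash
python3 -m creep '[[-1,2,0,3,0,0,0],[-1,4,0,6,0,0,0],[-1,6,0,9,0,0,0],[-1,7,0,11,0,0,0]]' | egrep 'time|pos|force'
python3 -c "
from h import *
press([10,0,40],25)
look('b',('side',))"
```

```text
time_s: 11.05
tcp_pos: [0.657, -0.1129, 0.2897]
wrist_force: [3.2, 0.6, 10.6]
gripper_force: 30.0
t 11.05 shift [-15.7  -0.5  -4.3] turn [ 0.08  0.05 -0.03] F [ 3.2  0.6 10.6] w 0.297 gf 30.0
side 0.61 [237 179] 66 med [39 28 23] ztop 27
side 0.49 [237 187] 79 med [43 -5 23] ztop 27
side 0.37 [214 194] 64 med [-24  -8  20] ztop 26
side px above 30mm 251
crop origin 184 154 x4
```

View pics/b_side.png

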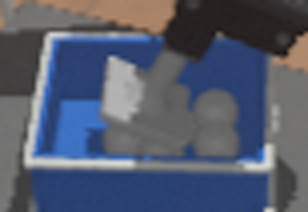

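```bash

python3 -c "
from h import *
press([5,0,65],0)"
```

```text
t 11.15 shift [105.7  -0.6  -1.3] turn [  0.1  -24.91  -0.05] F [1.7 0.7 5.7] w 0.298 gf 30.0
```

```bash
python3 -m creep '[[-1,0,0,-20,0,0,0],[-1,15,0,-40,0,-4,0],[-1,45,0,-40,0,-11,0],[-1,75,0,-25,0,-18,0],[-1,105,-0.6,-10,0,-25,0],[-1,105.7,-0.6,-1.3,0,-25,0],[-1,105.7,-0.6,-1.3,0,-25,0]]' | egrep 'time|pos|force'
python3 -c "
from h import *
press([5,0,50],0)
look('c',('side','top','wrist'))"
```

```text
time_s: 11.73
tcp_pos: [0.5574, -0.0976, 0.3309]
wrist_force: [-0.3, 0.0, -3.1]
gripper_force: 30.0
t 11.73 shift [-5.6  0.7 10.3] turn [ 0.06 -0.65 -0.16] F [-0.3  0.  -3.1] w 0.293 gf 30.0
side 0.57 [234 186] 88 med [40 -6 23] ztop 27
side 0.49 [216 191] 79 med [-21  -5  22] ztop 27
side 0.41 [227 190] 44 med [18  4 22] ztop 26
side px above 30mm 14
crop origin 184 149 x4
top px above 30mm 0
crop origin 177 174 x4
wrist 0.88 [204 173] 581 med [-10 -44  25] ztop 27
wrist 0.72 [299 172] 503 med [-11  45  26] ztop 27
wrist 0.65 [255 156] 471 med [-26   4  25] ztop 27
wrist 0.64 [296 216] 161 med [34 43 24] ztop 27
wrist 0.46 [214 215] 152 med [ 35 -42  23] ztop 26
wrist px above 30mm 0
crop origin 180 101 x4
```

View pics/c_side.png

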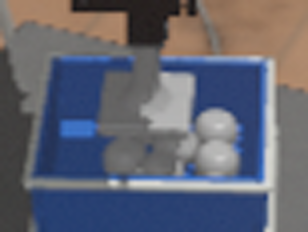

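```bash
python3 -m creep '[[-1,-5,0,10,0,0,0],[-1,-5,0,20,0,0,0],[-1,-5,0,26,0,0,0],[-1,-5,0,30,0,0,0],[-1,-5,0,34,0,0,0],[-1,-5,0,36,0,0,0],[-1,-5,0,38,0,0,0],[-1,-5,0,38,0,0,0]]' | egrep 'time|pos|force'
python3 -c "
from h import *
press([5,0,26],0)"
```

```text
time_s: 12.7
tcp_pos: [0.5716, -0.0988, 0.3023]
wrist_force: [0.7, -0.4, 19.6]
gripper_force: 30.0
t 12.7 shift [ 8.8 -0.4  5.7] turn [0.06 0.92 0.09] F [ 0.7 -0.4 19.6] w 0.293 gf 30.0
```

```bash
python3 -m creep '[[-1,3,0,0,0,0,0],[-1,6,2,0,0,0,0],[-1,6,-2,0,0,0,0],[-1,2,-4,0,0,0,0],[-1,-2,0,0,0,0,0],[-1,2,4,0,0,0,0],[-1,5,0,1,0,0,0],[-1,8,0,1,0,0,0]]' | egrep 'time|pos|force'
python3 -m creep '[[-1,0,0,-15,0,0,0],[-1,0,0,-45,0,0,0],[-1,0,0,-80,0,0,0],[-1,35,0,-85,0,0,0],[-1,75,0,-85,0,0,0],[-1,110,0,-85,0,0,0],[-1,120,0,-85,0,0,0],[-1,120,0,-85,0,0,0]]' | egrep 'time|pos|force'
python3 -c "
from h import *
look('d')"
```

```text
time_s: 13.37
tcp_pos: [0.5633, -0.0975, 0.3018]
wrist_force: [-0.6, 0.4, 23.4]
gripper_force: 30.0
time_s: 14.03
tcp_pos: [0.4386, -0.0775, 0.3791]
wrist_force: [1.3, 0.1, -3.2]
gripper_force: 30.0
top 0.63 [213 202] 124 med [ 41 -33  25] ztop 28
top 0.59 [204 198] 158 med [44  0 24] ztop 27
top 0.58 [180 222] 174 med [-8 43 24] ztop 27
top 0.52 [196 213] 156 med [13 16 26] ztop 31
top 0.49 [220 226] 151 med [ -7 -44  24] ztop 27
top 0.48 [188 196] 160 med [41 37 25] ztop 28
top 0.44 [198 231] 147 med [-20   4  25] ztop 27
top 0.42 [210 220] 134 med [  4 -16  27] ztop 30
top px above 30mm 53
crop origin 156 172 x4
side 0.6 [223 191] 47 med [  4 -20  27] ztop 30
side 0.56 [217 189] 64 med [-22  -5  23] ztop 27
side 0.44 [239 177] 71 med [42 29 23] ztop 26
side px above 30mm 16
crop origin 184 150 x4
```

View pics/d_top.png

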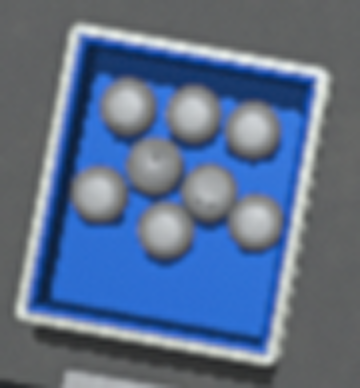

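```bash
cat >> h.py <<'E'
def tamper():
    A=[]
    for c in ("side","wrist"):
        img,P=cloud(c); L=P.reshape(-1,3); L=L[~np.isnan(L[:,0])]
        s=r.sense(); L=(L-s["tcp_pos"])@np.array(s["ee_rot"])
        k=L[(abs(L[:,0])<.028)&(abs(L[:,1])<.028)&(np.hypot(L[:,0],L[:,1])>.015)&(L[:,2]>.228)&(L[:,2]<.25)]
        m=np.median(k[:,2]); k=k[abs(k[:,2]-m)<.003]
        f=np.linalg.lstsq(np.c_[k[:,:2],np.ones(len(k))],k[:,2],rcond=None)[0]
        print(c,len(k),"slopes deg",np.degrees(f[:2]).round(2),"top",f[2].round(4))
        e=L[(abs(L[:,2]-f[2])<.004)&(abs(L[:,0])<.05)&(abs(L[:,1])<.05)]; print("ext",np.percentile(e[:,:2],[1,99],axis=0).round(4).tolist())
E
python3 -c "
from h import *
tamper()
l=[-.0145,.003,.093+.0055+.06]
plan(tool_at_board(l),RT)"
```

```text
side 192 slopes deg [-0.16  0.36] top 0.2422
ext [[-0.0311, -0.0316], [0.0273, 0.0278]]
wrist 2079 slopes deg [-0.28 -0.16] top 0.2415
ext [[-0.0095, -0.0289], [0.0297, 0.0295]]
t 14.33 shift [ -94.7 -390.1   70.3] turn [-34.52  -6.37  19.91] F [ 1.4 -0.6 -3.7] w 0.297 gf 30.0
```

```bash
python3 -m creep '[[-1,-5,-20,2,-1.7,-0.3,1],[-1,-13,-52,6,-4.6,-0.8,2.7],[-1,-22,-90,12,-8,-1.5,4.6],[-1,-31,-128,18,-11.3,-2.1,6.5],[-1,-40,-166,25,-14.7,-2.7,8.5],[-1,-49,-204,32,-18,-3.3,10.4],[-1,-59,-242,38,-21.4,-4,12.4],[-1,-68,-278,45,-24.6,-4.5,14.2]]' | egrep 'time|pos|force'
python3 -c "
from h import *
plan(tool_at_board([-.008,.003,.1477]),RT)"
```

```text
time_s: 15.0
tcp_pos: [0.4631, -0.366, 0.3325]
wrist_force: [1.2, -0.0, -3.4]
gripper_force: 30.0
t 15.0 shift [-54.1 -91.9  -8.9] turn [-9.81 -1.79  5.61] F [ 1.2 -0.  -3.4] w 0.293 gf 30.0
```

```bash
python3 -m creep '[[-1,-18,-30,-3,-3.2,-0.6,1.8],[-1,-36,-60,-6,-6.5,-1.2,3.7],[-1,-48,-82,-8,-9,-1.6,5.1],[-1,-54,-92,-9,-9.8,-1.8,5.6],[-1,-54,-92,-9,-9.8,-1.8,5.6],[-1,-54,-92,-9,-9.8,-1.8,5.6],[-1,-54,-92,-9,-9.8,-1.8,5.6]]' | egrep 'time|pos|force'
python3 -c "
from h import *
plan(tool_at_board([-.008,.003,.1077]),RT)"
```

```text
time_s: 15.58
tcp_pos: [0.4768, -0.4645, 0.3034]
wrist_force: [-0.4, -0.6, -2.6]
gripper_force: 30.0
t 15.58 shift [-1.9 -2.5 39. ] turn [-0.14 -0.14  0.11] F [-0.4 -0.6 -2.6] w 0.295 gf 30.0
```

```bash
python3 -m creep '[[-1,-1,-1.5,10,0,0,0],[-1,-2,-2.5,22,0,0,0],[-1,-2,-2.5,33,0,0,0],[-1,-2,-2.5,40,0,0,0],[-1,-2,-2.5,46,0,0,0],[-1,-2,-2.5,50,0,0,0],[-1,-2,-2.5,53,0,0,0],[-1,-2,-2.5,53,0,0,0]]' | egrep 'time|pos|force'
python3 -c "
from h import *
plan(tool_at_board([-.008,.003,.0877]),RT)
tamper()"
```

```text
time_s: 16.25
tcp_pos: [0.4926, -0.4408, 0.2587]
wrist_force: [-0.3, -0.0, -2.1]
gripper_force: 30.0
t 16.25 shift [-0.  -0.2  6. ] turn [-0.11 -0.11  0.12] F [-0.3 -0.  -2.1] w 0.297 gf 30.0
side 226 slopes deg [-0.91 -0.5 ] top 0.2428
ext [[-0.0445, -0.0418], [0.0082, 0.0289]]
wrist 2063 slopes deg [-0.37 -0.04] top 0.242
ext [[-0.0207, -0.0403], [0.0422, 0.0295]]
```

Plate is about 6 mm above the board, so I lower it until contact.

```bash
python3 -m creep '[[-1,0,0,2,0,0,0],[-1,0,0,4,0,0,0],[-1,0,0,5,0,0,0],[-1,0,0,6,0,0,0],[-1,0,0,7,0,0,0],[-1,0,0,7.5,0,0,0],[-1,0,0,7.5,0,0,0]]' | egrep 'time|pos|force'
python3 -c "
from h import *
plan(tool_at_board([-.008,.003,.0877]),RT)"
```

```text
time_s: 16.93
tcp_pos: [0.494, -0.4383, 0.2546]
wrist_force: [-4.1, -2.7, 3.4]
gripper_force: 30.0
t 16.93 shift [-0.1 -0.2  1. ] turn [-0.18 -0.03  0.19] F [-4.1 -2.7  3.4] w 0.298 gf 30.0
```

```bash
python3 -m creep '[[-0.2,0,0,0,0,0,0],[0,0,0,0,0,0,0],[0.3,0,0,0,0,0,0],[0.3,0,0,0,0,0,0],[0.3,0,0,0,0,0,0],[0.3,0,0,0,0,0,0],[0.3,0,0,0,0,0,0],[0.3,0,0,0,0,0,0]]' | egrep 'time|pos|force|width'
python3 -m creep '[[0.3,0,0,-10,0,0,0],[0.3,0,0,-25,0,0,0],[0.3,0,0,-45,0,0,0],[0.3,0,0,-70,0,0,0],[0.3,0,0,-100,0,0,0],[0.3,0,0,-120,0,0,0],[0.3,0,0,-120,0,0,0],[0.3,0,0,-120,0,0,0]]' | egrep 'time|pos|force|width'
python3 - <<'E'
from h import *
for c in ("wrist","side"):
    img,P=cloud(c)
    if c=="side": cv2.imwrite("pics/e.png",cv2.resize(img[130:290,130:340,::-1],None,fx=3,fy=3,interpolation=cv2.INTER_CUBIC))
    L=(P.reshape(-1,3)-PB)@RB; L=L[~np.isnan(L[:,0])]
    n=(abs(L[:,0])<.06)&(abs(L[:,1])<.06)
    for z in (.01,.128):
        k=L[n&(abs(L[:,2]-z)<.003)&(L[:,0]>-.044)]
        if len(k)>5: print(c,z,len(k),np.percentile(k,[2,50,98],axis=0).round(4).tolist())
look('f',('top','side'))
E
```

```text
time_s: 17.6
tcp_pos: [0.4947, -0.4375, 0.2529]
wrist_force: [0.5, 0.1, 0.3]
gripper_width: 0.644
gripper_force: 0.0
time_s: 18.27
tcp_pos: [0.4597, -0.4976, 0.353]
wrist_force: [-0.6, 0.0, -0.8]
gripper_width: 0.651
gripper_force: 0.0
wrist 0.01 1347 [[-0.0382, -0.0248, 0.0084], [-0.0071, 0.015, 0.0105], [0.0204, 0.0322, 0.0124]]
wrist 0.128 688 [[-0.0198, -0.0072, 0.1254], [-0.0089, 0.0036, 0.1286], [0.0021, 0.014, 0.1298]]
side 0.01 376 [[-0.0391, -0.027, 0.0073], [-0.0195, -0.0083, 0.0099], [0.019, 0.03, 0.0128]]
side 0.128 113 [[-0.0205, -0.0083, 0.1256], [-0.0096, 0.0029, 0.1279], [0.0014, 0.014, 0.1303]]
top 0.7 [200 230] 162 med [-19   4  24] ztop 27
top 0.66 [210 220] 154 med [  4 -17  26] ztop 31
top 0.6 [182 223] 171 med [-8 43 24] ztop 27
top 0.56 [185 198] 150 med [41 37 24] ztop 27
top 0.47 [216 203] 116 med [ 41 -32  25] ztop 27
top 0.46 [204 198] 154 med [44  0 24] ztop 27
top 0.45 [195 214] 174 med [13 16 25] ztop 31
top px above 30mm 53
crop origin 156 172 x4
side 0.43 [239 180] 45 med [45 28 23] ztop 26
side 0.38 [238 188] 66 med [45 -7 24] ztop 27
side px above 30mm 3
crop origin 185 154 x4
```

View pics/e.png

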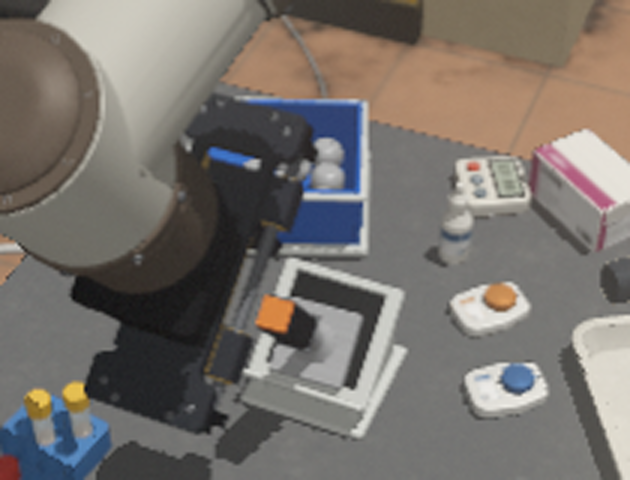

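```bash
python3 -c "
from h import *
print(r.finish_job())"
```

```text
the job is handed in; nothing more can be done
None
```

I handed the job in at about 18.5 s of the 51 s: all eight pebbles lie in one layer, though two in the middle still sit tilted (tops about 31 mm above the bin floor, centres estimated at 18 mm or less against the 21 mm limit), the tamper is flat on the rest and released, and I never went near the cartridges, bottle or timer; the interface gave no verdict.

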